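# Set a printer bed levelling screw and tighten its lock ring

## Robot

A 7-joint arm with a two-finger parallel gripper is mounted at the origin on the work surface. World frame = base frame: x ahead of the robot, y to its left, z up, the work surface at z = 0. Lengths are in m, angles in rad, forces in N, time in s.
With the tool pointing down it reaches from about 0.425 to 0.95 m from the base axis. Payload 16.7 kg.
Tool frame: the origin (TCP) lies midway between the tips of the shut fingers; the grasp point (between the pads) lies 19 mm behind it; z points along the fingers, y is the line along which they close (so a half turn about z gives the same grasp; the last joint's range is limited). The gripper opens to 94 mm and grips with 3 to 60 N. Pads are 16 mm wide; open, the fingers measure 119 mm over their backs; the gripper's body (75 mm by 177 mm) begins 78 mm behind the grasp point.
Start: joints at [-0.149, 0.426, 0.074, 1.606, -0.034, 1.111, -0.067], TCP at [0.675, -0, 0.205] pointing down, gripper open.
Joint ranges: [-2.85, 2.85], [-0.5, 2.14], [-1.23, 1.37], [0.21, 2.46], [-1.02, 4.16], [0.16, 2.05], [-2.73, 2.73]. Speed limits (rad/s): [1.89, 1.89, 2.39, 2.39, 3.01, 3.01, 3.01].

## Interface

Orientations are given as a unit quaternion [x, y, z, w].
In Python, from bench import bot gives the robot as it stands.
- The arm moves only by the tool servo_tool, never from a script. Its argument "targets" is a list of rows, each a list of 7 numbers: the turn, a rotation vector about the tool's x, y, z in degrees, then the shift along the tool's x, y, z in m, then the closure, from -1 (fully open) to 1 (shut), so that 0 is half open. A call has 1 to 12 rows; each row is the pose to reach, as a shift and turn from the pose commanded when the call began, along the tool's axes at that moment; what a row does not reach only later rows make up. A row lasts 1/10 s, in which the tool goes at most 50 mm and 8.59 degrees, less where a joint would pass 70% of its speed; a pose out of reach is approached as far as the arm can. A call with a gripper value outside its range is refused whole. The fingers move at their own pace and stop on an object; "newtons" is the grip in N (left out, the last holds). Time passes only in rows, so rows that repeat a pose let the fingers close. It gives the time, the measured TCP pose, the force, the opening and the grip force at its end, in the units of the state.
- bot.get_obs(): the state, without advancing time (a new reading comes with each control period).
- bot.grab_frame(name): name is "scene" or "side" or "wrist"; returns the picture (480x640x3 uint8, red, green, blue); there is no depth.
- bot.get_calibration(name): a dict with "mtx" (3x3 intrinsics, pixels), "rvec" (rotation vector, rad) and "tvec" (3), from world to camera coordinates, as OpenCV has them. Camera axes: x right, y down, z forward; pixel columns grow to the right and rows downward; lengths in m; the calibration is good to about 2 mm. The wrist camera is an equidistant fisheye: a pixel r from the principal point sees the ray r / f radians off the axis. A picture is of the moment at which its call begins: read the wrist's pose just before it. get_calibration takes no time and is no camera call; for the wrist camera it gives the pose at the moment of the call.
- bot.finish_job(): hands the job in; it is judged then, once.
The state is a dict: "t": time; "joint_positions": joint angles; "qd": joint speeds; "joint_efforts": joint torques, N m; "position": TCP position; "orientation": TCP orientation; "wrist_force": force on the tool from outside, world axes, zero at the start; "moment": the same for the moment, N m; "opening": finger opening in m; "grasp_force": force on a finger pad.
Only numpy, scipy, OpenCV 4.12 (cv2) and the standard library are available. Lean on these libraries where they do the work, as an engineer would, in place of code of your own. Each camera call takes 0.05 s, during which the arm holds its last target. There are 200 camera calls.

## Task

On the front edge of the printer bed, turn the red levelling knob clockwise until the white line on its top points at the red index tab on its dial. Then turn the black lock ring below the knob clockwise until it is firmly tight by feel, about 0.8 N m (under 0.6 it works loose, over 1.1 it ruins the spring washer), without losing the setting, and let go. Leave the index tab, the blue levelling screw, which is already set and locked, and the things lying around as they are.

Things in the scene. Friction and masses are not known exactly. Their poses are not given: they have to be found in the camera images.
- knob_centre (a point): Middle of the red knurled knob, on its vertical axis: knob 34 mm across, 23 mm tall, this point at mid height (top 11.5 mm above). Axes: z up; -x is the front of the dial (the zero direction of knob and index). The point does not turn with the knob.
- ring_centre (a point): Middle of the black knurled lock ring, on the same vertical axis 26.5 mm below knob_centre: ring 52 mm across, 16 mm tall, its top 7 mm below the knob's underside. Tightens clockwise from above, without limit of turns; its height does not change noticeably. The fingers may straddle the knob to grip it. Fixed point; z up.
- knob (a joint): Angle of the red knob, rad, clockwise from above positive; at 0 its white line points to the front of the dial (-x of knob_centre). Turns from -2.2 to 1.2 against a friction of 0.10 N m and stays where it is left.
- index (a joint): Angle of the red index tab about the knob's axis, same zero and sense as knob: the setting is reached when both are equal, within 0.09 rad. The tab sits stiffly on the dial; do not shift it.
- dial_centre (a point): Centre of the top face of the fixed white dial under the lock ring, 92 mm across, with black ticks, 17 mm below ring_centre on the same axis. Nothing on the dial stands higher than 3 mm (the red tab) outside the ring.
- knob_mark (a point): Point on the white line on the knob's top face, 15 mm from the axis; its x axis lies along the line, pointing to the axis. Turns with the knob.
- index_tab (a point): Top of the red index tab (10 mm long, 6 mm wide), 40.5 mm from the axis on the dial; its x axis points to the axis.
- washer (a joint): Squeeze of the spring washer under the lock ring, m: 0 while loose, 0.00015 at 0.6 N m, 0.00023 at 0.8, 0.00035 at 1.1; below the noise of its reading, so go by torque. The ring first turns lightly (under 0.1 N m) by an unknown 0.5 to 1.6 rad; then torque jumps to 0.25 and rises 0.24 N m per 0.1 rad (at rest it may read 0.1 to 0.4 less). Stays when let go.
- blue_top (a point): Top centre of the blue knob of the second, already set and locked levelling screw, of the same build and sizes, at the other end of the front edge (220 mm away). Leave alone.
- blue_knob (a joint): Angle of the blue knob, rad (starts at 0). Leave alone.
- blue_ring (a joint): Angle of the lock ring of the blue screw, rad (starts at 0). Leave alone.
- bed_frame: Printer bed unit, fixed: black profile frame 360 mm wide (y), 390 mm deep (x), 40 mm high; bare aluminium bed plate, top 50 mm above the bench, its front edge 60 mm behind the origin. Origin on the bench under the middle of the front profile; x to the back of the unit, y to its left. The two levelling screws stand on the front profile 110 mm left and right of the origin.
- oil_can: Small pale can with a yellow band, 60 mm across, about 110 mm tall, loose; origin under its base. Bystander.
- foam_tray: Black foam parts tray 110 x 85 x 35 mm, loose; origin under its base. Bystander.
- hex_key: Steel L-shaped hex key, 100 x 26 mm, 6 mm thick, lying loose on the bed plate; origin at the middle of its long arm. Bystander.

How it is judged:
On the way, in this order (a step that is already met when the one before it is completed fails the run):
1. the white line of the red knob points at the red index tab, the lock ring still loose (angle between the x axis of knob_mark and the x axis of index_tab, either way round below 0.09 rad and value of joint washer below 3e-05 m), for 0.2 s.
2. the lock ring is tight (turned home against the spring washer with at least about 0.6 N m) (value of joint washer above 0.00012 m), for 0.2 s.
At the end, for the whole second after the job is handed in: White line of the red knob within 0.09 rad (5 degrees) of the red index tab; lock ring tightened to about 0.8 N m (0.6 to 1.1) and staying so, the spring washer still squeezed by 0.07 to 0.48 mm; the robot touching nothing (angle between the x axis of knob_mark and the x axis of index_tab, either way round below 0.09 rad and value of joint washer between 7e-05 and 0.00048 m).
It fails at once if the lock ring is overtightened (well beyond 1.1 N m) (value of joint washer above 0.00048 m).
It fails at once if the red index tab is shifted (by more than 4 mm) (distance of index_tab from where it was at the start of the episode above 0.004 m).
It fails at once if the blue knob or its lock ring is turned (by more than 0.06 rad) ((value of joint blue_knob above 0.06 rad or value of joint blue_knob below -0.06 rad) or (value of joint blue_ring above 0.06 rad or value of joint blue_ring below -0.06 rad)).
It fails at once if a bystander (can, tray, hex key) is moved by more than 15 mm (distance of any of oil_can, foam_tray, hex_key from where it was at the start of the episode above 0.015 m).
It fails at once if the bed unit is struck or pressed with more than 20 N (contact force between the arm and bed_frame above 20 N).
It also fails if it takes over 54 s, if anything falls off the work surface, if the arm or the gripper's body presses on something with over 40 N, if the wrist force passes 120 N, or if a joint passes its speed limit or range.

## Working session

There is one attempt and no reset: what is moved stays moved. The work goes in short steps, Python scripts to look and compute and a tool call to move; the robot and the scene stay as the last step left them, time stands still between calls to the robot, and variables do not carry over. Pictures are saved under pics/ and viewed, at most 10 in all, crops included, and the job is handed in when it is done.

Besides the shell and the picture viewer there is one more tool, called after ">>>" by a JSON object that holds its "name" and its "arguments", one argument or row to a line. servo_tool: Moves the arm, as the interface text tells. Its arguments: {"type":"object","properties":{"targets":{"type":"array"},"newtons":{"type":"number"}},"required":["targets"]}

```bash
mkdir -p pics; ls; python3 - <<'E'
from bench import bot
import cv2,numpy as np
o=bot.get_obs(); print(o)
ims=[]
for n in ["scene","side","wrist"]:
    c=bot.get_calibration(n); im=bot.grab_frame(n); cv2.imwrite(f"pics/{n}0.png",im[...,::-1]); np.savez(f"pics/{n}0.npz",**{k:np.array(v) for k,v in c.items() if k in("mtx","rvec","tvec")})
    print(n,c); ims.append(im)
E
```

```text
pics
{'t': 0.0, 'joint_positions': array([-0.14950853,  0.42675755,  0.07387753,  1.60663229, -0.03409902,
        1.11080436, -0.0670834 ]), 'qd': array([-0.0004031 ,  0.00016566,  0.00038901, -0.00130915, -0.00018395,
        0.0006886 ,  0.00015271]), 'joint_efforts': array([-4.09355038e-03, -9.35844111e+01,  3.66462663e+00, -4.54201269e+01,
       -4.89189907e-02,  2.02478352e-02, -6.48899413e-05]), 'position': array([ 6.74541479e-01, -4.51865875e-05,  2.04748226e-01]), 'orientation': array([ 7.07117627e-01,  7.07095617e-01, -5.12527804e-04, -4.32535621e-04]), 'wrist_force': array([-0.04547596, -0.34942423, -0.07274912]), 'moment': array([ 0.03187159, -0.05089374,  0.0398815 ]), 'grasp_force': 0.0, 'opening': 0.09390198471137862}
scene {'mtx': array([[471.5710838 ,   0.        , 318.27187193],
       [  0.        , 471.5710838 , 241.33224281],
       [  0.        ,   0.        ,   1.        ]]), 'rvec': array([ 2.09788286,  1.12197848, -0.46047246]), 'tvec': array([-0.3449081 , -0.28587504,  1.58157636])}
side {'mtx': array([[558.61400639,   0.        , 308.52138941],
       [  0.        , 558.61400639, 243.77001054],
       [  0.        ,   0.        ,   1.        ]]), 'rvec': array([ 0.52724939, -2.6667306 ,  1.21995961]), 'tvec': array([0.54548712, 0.20844407, 1.38412908])}
wrist {'mtx': array([[371.64829954,   0.        , 316.77935739],
       [  0.        , 371.64829954, 240.92199847],
       [  0.        ,   0.        ,   1.        ]]), 'rvec': array([-2.89908211e+00, -1.25228192e-03,  2.04639184e-03]), 'tvec': array([-0.67526903, -0.02599677,  0.39150402])}
```

View images.

View pics/scene0.png

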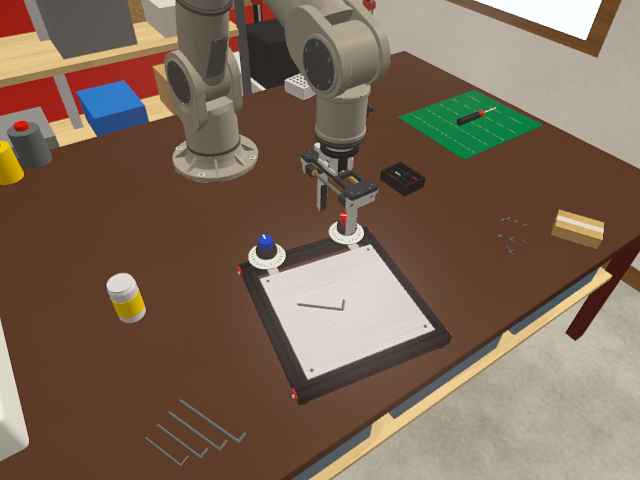

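View pics/wrist0.png

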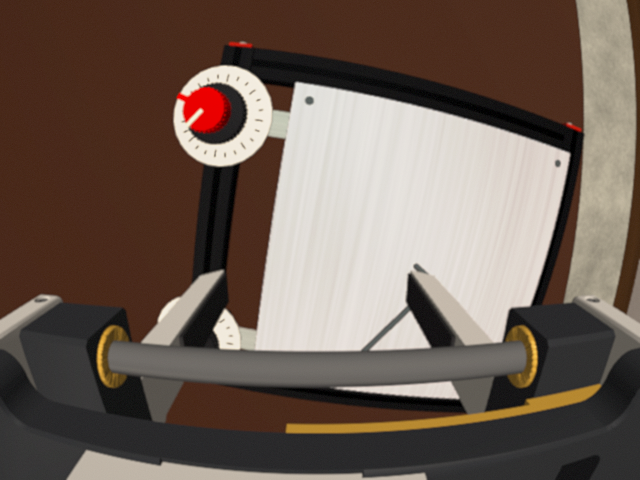

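View pics/side0.png

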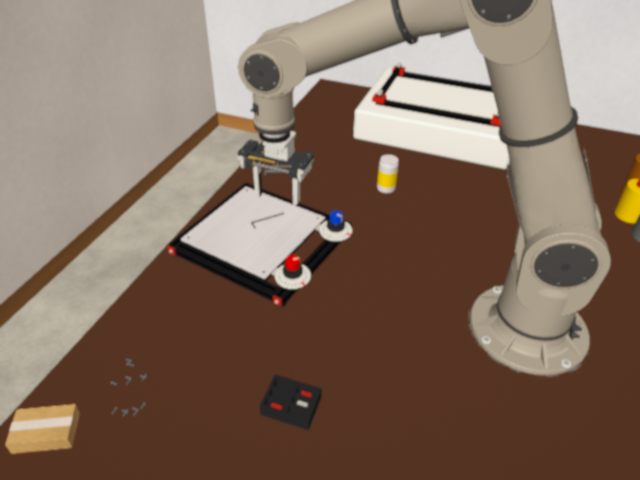

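```bash
cat > h.py <<'E'
import cv2,numpy as np
from scipy.spatial.transform import Rotation as R
def ray(c,uv,fish):
    K=np.asarray(c["mtx"]);p=(np.atleast_2d(uv)-K[:2,2])/K[0,0]
    if fish:
        th=np.linalg.norm(p,axis=1,keepdims=True);d=np.hstack([p/np.maximum(th,1e-9)*np.sin(th),np.cos(th)])
    else: d=np.hstack([p,np.ones((len(p),1))]);d/=np.linalg.norm(d,axis=1,keepdims=True)
    M=R.from_rotvec(np.ravel(c["rvec"])).as_matrix();return -M.T@np.ravel(c["tvec"]),d@M
def plane(c,uv,z,fish):
    o,d=ray(c,uv,fish);return o+d*((z-o[2])/d[:,2:])
def tri(rs):
    A=0;b=0
    for o,d in rs:
        P=np.eye(3)-np.outer(d,d);A=A+P;b=b+P@o
    x=np.linalg.solve(A,b);return x,[np.linalg.norm((np.eye(3)-np.outer(d,d))@(x-o)) for o,d in rs]
def red(im):
    r,g,b=[im[...,i].astype(int) for i in range(3)];return ((r>110)&(g<70)&(b<70)).astype(np.uint8)
def white(im):
    h=cv2.cvtColor(im,cv2.COLOR_RGB2HSV);return ((h[...,1]<45)&(h[...,2]>165)).astype(np.uint8)
def comp(m,uv,rad):
    "largest component inside a window about uv: mask"
    w=np.zeros_like(m);cv2.circle(w,tuple(map(int,uv)),rad,1,-1);n,l,s,_=cv2.connectedComponentsWithStats(m*w)
    return l==1+np.argmax(s[1:,4])
def hull(m):
    y,x=np.nonzero(m);return cv2.convexHull(np.stack([x,y],1).astype(np.float32))[:,0]
E
python3 - <<'E'
from h import *
L=lambda n:(cv2.imread(f"pics/{n}0.png")[...,::-1].copy(),dict(np.load(f"pics/{n}0.npz")))
W,cw=L("wrist");S,cs=L("side");C,cc=L("scene")
out=[]
for im,c,f,uv,r in((W,cw,1,(223,115),56),(S,cs,0,(293,272),24)):
    m=comp(white(im),uv,r); e=cv2.fitEllipse(hull(cv2.morphologyEx(m.astype(np.uint8),cv2.MORPH_OPEN,np.ones((5,5))))); k=comp(red(im),uv,r)
    h=hull(k);(kc,kr)=cv2.minEnclosingCircle(h); y,x=np.nonzero(k)
    print(e,kc,kr,x.mean(),y.mean(),k.sum()); out.append((e[0],(x.mean(),y.mean())))
for i in(0,1):
    rs=[(o,d[0]) for o,d in (ray(cw,out[0][i],1),ray(cs,out[1][i],0))]
    print(tri(rs))
crop=np.hstack([cv2.resize(W[50:180,160:290],(400,400),interpolation=2),cv2.resize(S[235:305,258:328],(400,400),interpolation=2)])
cv2.imwrite("pics/c1.png",crop[...,::-1])
E
```

```text
((224.75071716308594, 116.1019287109375), (98.92263793945312, 104.01429748535156), 83.43681335449219) (201.6491241455078, 105.94235229492188) 27.508785247802734 205.43489932885905 108.38456375838926 1490
((289.62255859375, 269.6246337890625), (35.64402389526367, 41.633514404296875), 131.75286865234375) (292.1153869628906, 262.26922607421875) 8.758016586303711 291.9255319148936 262.86170212765956 188
(array([0.59887013, 0.10157224, 0.07244241]), [np.float64(0.0017305836810913408), np.float64(0.001730583681091223)])
(array([0.59045465, 0.10543977, 0.10236363]), [np.float64(0.0013634785165976499), np.float64(0.0013634785165978125)])
```

View pics/c1.png

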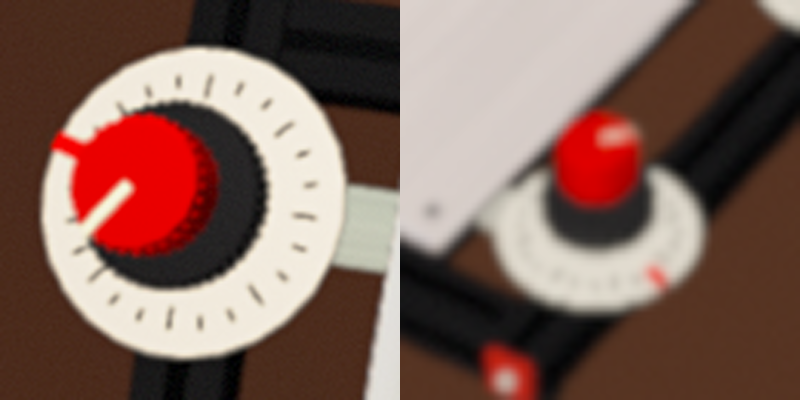

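The wrist crop shows the white line pointing lower-left and the red tab at left, slightly up, so the line is counter-clockwise of the tab. The dial centre is near wrist pixel (225,116). I'll move the camera over it.

>>> {"name": "servo_tool", "arguments": {
  "targets": [
    [0,0,0,0,-0.04,0.02,-1],
    [0,0,0,0,-0.075,0.04,-1],
    [0,0,0,0,-0.075,0.04,-1],
    [0,0,0,0,-0.075,0.04,-1]
  ]
}}

```text
t: 0.55
position: [0.5997, -0.0, 0.1655]
orientation: [0.707, 0.707, -0.0, -0.0]
wrist_force: [-0.3, -0.7, 0.4]
opening: 0.0938
grasp_force: 0.0
```

```bash
cat > look.py <<'E'
import sys
from bench import bot
from h import *
n=sys.argv[1]
c=bot.get_calibration("wrist");im=bot.grab_frame("wrist");o=bot.get_obs()
cv2.imwrite(f"pics/{n}.png",im[...,::-1]);np.savez(f"pics/{n}.npz",**{k:np.array(c[k]) for k in("mtx","rvec","tvec")})
print(o["t"],o["position"],o["joint_positions"].round(3),"cam",ray(c,(0,0),1)[0])
E
python3 look.py w1
```

```text
0.6 [6.00708900e-01 7.68713784e-05 1.65995483e-01] [-0.158  0.343  0.064  1.82  -0.026  0.978 -0.084] cam [0.60068055 0.06924162 0.34596158]
```

View pics/w1.png

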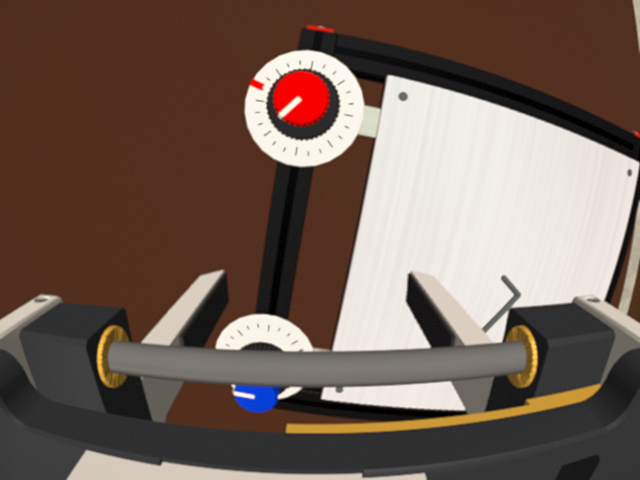

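Dial at about (305,108), red knob at (301,97) with the white line to the lower left (~(280,117)–(300,98)), tab at (256,85). Now the numbers.

```bash
cat > meas.py <<'E'
from h import *
from scipy.optimize import least_squares
def dial(im,c,uv,r,z):
    m=cv2.morphologyEx(comp(white(im),uv,r).astype(np.uint8),cv2.MORPH_OPEN,np.ones((7,7)))|comp(red(im),uv,r)
    p=plane(c,hull(m),z,1)[:,:2]
    f=least_squares(lambda q:np.hypot(*(p-q[:2]).T)-q[2],[*p.mean(0),.046],loss="soft_l1",f_scale=.0005)
    return f.x
def angles(im,c,uv,r,z,cen):
    """world azimuth of line (on knob top z+.055) and tab (z+.003), and knob centre"""
    rm=red(im);w=np.zeros_like(rm);cv2.circle(w,uv,r,1,-1);n,l,s,ce=cv2.connectedComponentsWithStats(rm*w)
    k=max(range(1,n),key=lambda i:s[i,4]);H=np.zeros_like(rm);cv2.fillConvexPoly(H,hull(l==k).astype(int),1)
    y,x=np.nonzero(white(im)&cv2.erode(H,np.ones((3,3))));p=plane(c,np.stack([x,y],1),z+.055,1)[:,:2]
    v=p.mean(0)-cen;d=np.linalg.svd(p-p.mean(0))[2][0];d*=np.sign(d@v);perp=d[0]*v[1]-d[1]*v[0]
    print("line px",len(p),"dir",np.degrees(np.arctan2(d[1],d[0])),"from centre",np.degrees(np.arctan2(v[1],v[0])),np.hypot(*v),"perp mm",perp*1e3)
    for i in range(1,n):
        if i!=k and s[i,4]>8:
            q=plane(c,ce[i],z+.003,1)[0,:2]-cen;print("tab",s[i,4],np.degrees(np.arctan2(q[1],q[0])),np.hypot(*q))
E
python3 - <<'E'
from meas import *
L=lambda n:(cv2.imread(f"pics/{n}.png")[...,::-1].copy(),dict(np.load(f"pics/{n}.npz")))
W,cw=L("wrist0");V,cv=L("w1")
for z in(.06,.065,.07,.075): print(z,dial(W,cw,(223,115),56,z),dial(V,cv,(305,108),62,z))
# triangulate knob blob & dial centres over wrist views
px=[]
for im,uv,r in((W,(223,115),56),(V,(305,108),62)):
    m=cv2.morphologyEx(comp(white(im),uv,r).astype(np.uint8),cv2.MORPH_OPEN,np.ones((7,7)))|comp(red(im),uv,r)
    px.append(cv2.fitEllipse(hull(m))[0])
print(px,tri([(o,d[0]) for o,d in(ray(cw,px[0],1),ray(cv,px[1],1))]))
for z in(.067,.072):angles(V,cv,(305,108),65,z,dial(V,cv,(305,108),62,z)[:2])
E
```

```text
0.06 [0.59098086 0.10309487 0.04552889] [0.59090229 0.10312718 0.04558723]
0.065 [0.59228666 0.10257396 0.04483067] [0.5910757  0.10253415 0.0447914 ]
0.07 [0.59359247 0.10205306 0.04413245] [0.59124911 0.10194111 0.04399556]
0.075 [0.59489828 0.10153216 0.04343424] [0.59142252 0.10134807 0.04319973]
[(224.45896911621094, 115.99712371826172), (305.0635986328125, 108.23590087890625)] (array([0.59122759, 0.10328546, 0.04907729]), [np.float64(0.00016998477595982404), np.float64(0.00016998477595982968)])
line px 98 dir -137.75691453652584 from centre -138.6039139927135 0.009087270651530375 perp mm -0.13433158650996962
tab 74 152.79178163749333 0.040489527678239295
line px 98 dir -137.75691453652584 from centre -137.7409440271451 0.008951636893039735 perp mm 0.002495161080571552
tab 74 152.79973303414394 0.03975380553082667
```

>>> {"name": "servo_tool", "arguments": {
  "targets": [
    [0,0,-8,0.04,-0.004,0,-0.3],
    [0,0,-16,0.08,-0.008,0,-0.3],
    [0,0,-24,0.103,-0.0095,0.01,-0.3],
    [0,0,-32,0.103,-0.0095,0.03,-0.3],
    [0,0,-40,0.103,-0.0095,0.03,-0.3],
    [0,0,-40,0.103,-0.0095,0.03,-0.3],
    [0,0,-40,0.103,-0.0095,0.03,-0.3]
  ],
  "newtons": 30
}}

```text
t: 1.3
position: [0.5916, 0.103, 0.136]
orientation: [0.425, 0.905, 0.0, 0.0]
wrist_force: [-1.1, 0.4, 1.5]
opening: 0.061
grasp_force: 0.0
```

```bash
python3 look.py w2
```

```text
1.35 [0.59141488 0.10290428 0.13603208] [-0.193  0.378 -0.108  1.839  0.05   0.926  0.37 ] cam [0.54797138 0.15607383 0.31639492]
```

View pics/w2.png

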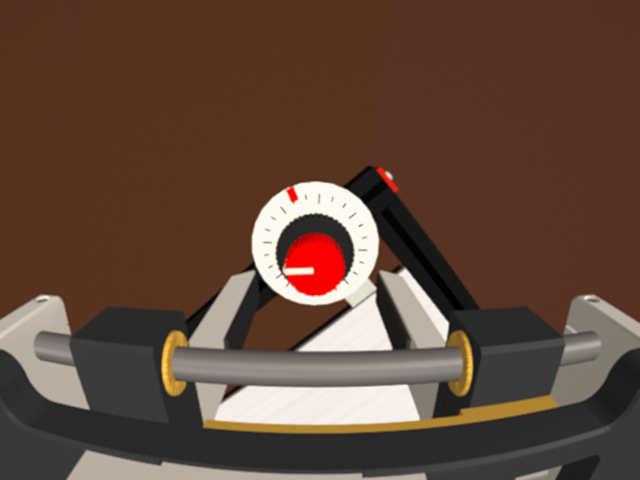

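Knob at (315,262) is centred between the fingers (~(317)); line points left, tab at (293,194).

```bash
python3 - <<'E'
from meas import *
L=lambda n:(cv2.imread(f"pics/{n}.png")[...,::-1].copy(),dict(np.load(f"pics/{n}.npz")))
W,cw=L("wrist0");V,cv=L("w1");U,cu=L("w2")
for z in(.055,.06,.065): print(z,dial(U,cu,(315,243),64,z),dial(V,cv,(305,108),62,z))
angles(U,cu,(315,243),66,.06,dial(U,cu,(315,243),64,.06)[:2])
# height of knob top: white line centroid seen from w1 and w2
rs=[]
for im,c,uv in((V,cv,(301,97)),(U,cu,(315,262))):
    k=cv2.morphologyEx(comp(red(im),uv,32).astype(np.uint8),cv2.MORPH_CLOSE,np.ones((9,9)))
    y,x=np.nonzero(white(im)&k);o,d=ray(c,(x.mean(),y.mean()),1);rs.append((o,d[0]));print(x.mean(),y.mean(),len(x))
print(tri(rs))
E
```

```text
0.055 [0.59086992 0.10299443 0.04639406] [0.59072887 0.10372022 0.04638307]
0.06 [0.59005125 0.10400938 0.04550771] [0.59090229 0.10312718 0.04558723]
0.065 [0.58923256 0.10502433 0.04462134] [0.5910757  0.10253415 0.0447914 ]
line px 114 dir -137.86824605759577 from centre -137.45054380152794 0.009226398515245359 perp mm 0.06726242962730183
tab 74 152.71673761647796 0.04030207534554535
290.0537634408602 105.97849462365592 93
299.06363636363636 270.7090909090909 110
(array([0.58386261, 0.0975317 , 0.11328569]), [np.float64(0.00013284995462643215), np.float64(0.00013284995462631017)])
```

>>> {"name": "servo_tool", "arguments": {
  "targets": [
    [0,0,0,0,0,0.025,-0.3],
    [0,0,0,0,0,0.048,-0.3],
    [0,0,0,0,0,0.048,-0.3],
    [0,0,0,0,0,0.048,1],
    [0,0,0,0,0,0.048,1],
    [0,0,0,0,0,0.048,1],
    [0,0,0,0,0,0.048,1],
    [0,0,0,0,0,0.048,1]
  ],
  "newtons": 30
}}

```text
t: 2.15
position: [0.5904, 0.1025, 0.0884]
orientation: [0.423, 0.906, -0.0, 0.0]
wrist_force: [-5.1, -2.2, 9.5]
opening: 0.0334
grasp_force: 30.0
```

>>> {"name": "servo_tool", "arguments": {
  "targets": [
    [0,0,6,0,0,0,1],
    [0,0,12,0,0,0,1],
    [0,0,18,0,0,0,1],
    [0,0,24,0,0,0,1],
    [0,0,31,0,0,0,1],
    [0,0,38,0,0,0,1],
    [0,0,45,0,0,0,1],
    [0,0,52,0,0,0,1],
    [0,0,59,0,0,0,1],
    [0,0,65,0,0,0,1],
    [0,0,69.5,0,0,0,1],
    [0,0,69.5,0,0,0,1]
  ]
}}

```text
t: 3.35
position: [0.5889, 0.1024, 0.0883]
orientation: [0.865, 0.502, -0.001, -0.0]
wrist_force: [-14.8, -4.3, 17.9]
opening: 0.0334
grasp_force: 30.0
```

>>> {"name": "servo_tool", "arguments": {
  "targets": [
    [0,0,0,0,0,0,1],
    [0,0,0,0,0,0,1]
  ]
}}

```text
t: 3.55
position: [0.5889, 0.1024, 0.0883]
orientation: [0.864, 0.503, -0.001, -0.001]
wrist_force: [-14.8, -3.8, 17.9]
opening: 0.0333
grasp_force: 30.0
```

```bash
python3 look.py w3; python3 - <<'E'
from meas import *
L=lambda n:(cv2.imread(f"pics/{n}.png")[...,::-1].copy(),dict(np.load(f"pics/{n}.npz")))
V,cv=L("w3")
K=np.array(cv["mtx"]);M=R.from_rotvec(cv["rvec"]).as_matrix();p=M@np.array([.591,.1033,.0583])+cv["tvec"]
th=np.arctan2(np.hypot(*p[:2]),p[2]);uv=K[:2,2]+K[0,0]*th*p[:2]/np.hypot(*p[:2]);print(uv)
angles(V,cv,tuple(map(int,uv)),100,.0583,np.array([.591,.1033]))
from bench import bot
o=bot.get_obs();print(R.from_quat(o["orientation"]).as_rotvec(degrees=True),o["wrist_force"],o["moment"])
E
```

```text
3.6 [0.58897325 0.10241887 0.08835079] [-0.415  0.436  0.173  1.891 -0.099  0.826 -0.707] cam [0.6246893  0.1626759  0.26864843]
[317.61650317 266.75752486]
line px 178 dir 153.2358797477248 from centre 155.18313939126256 0.009409732838734418 perp mm 0.3197384867046839
tab 135 152.42719898452677 0.04183243601685612
[-155.47341422  -90.58584815    0.21687253] [-13.94511567  -4.03598097  18.98829681] [-0.90670604  3.44158071 -0.07977309]
```

View pics/w3.png

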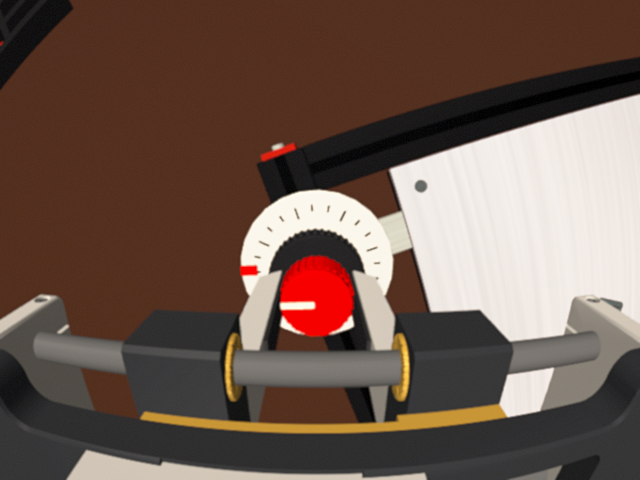

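The line (280–315,305) and tab (250,270) now both point at about 153°. I'll release the knob, rise and recheck.

>>> {"name": "servo_tool", "arguments": {
  "targets": [
    [0,0,0,0,0,0,-0.3],
    [0,0,0,0,0,0,-0.3],
    [0,0,0,0,0,0,-0.3]
  ]
}}

```text
t: 3.9
position: [0.5907, 0.1031, 0.0877]
orientation: [0.864, 0.504, 0.0, 0.0]
wrist_force: [-0.0, 0.4, -0.4]
opening: 0.0537
grasp_force: 0.0
```

>>> {"name": "servo_tool", "arguments": {
  "targets": [
    [0,0,0,0,0,-0.025,-0.3],
    [0,0,0,0,0,-0.04,-0.1],
    [0,0,0,0,0,-0.04,-0.1],
    [0,0,0,0,0,-0.04,-0.1]
  ]
}}

```text
t: 4.3
position: [0.5907, 0.1031, 0.1277]
orientation: [0.864, 0.504, 0.0, 0.0]
wrist_force: [-0.2, -0.5, 0.2]
opening: 0.0516
grasp_force: 0.0
```

```bash
python3 look.py w4; python3 - <<'E'
from meas import *
L=lambda n:(cv2.imread(f"pics/{n}.png")[...,::-1].copy(),dict(np.load(f"pics/{n}.npz")))
V,cv=L("w4")
def proj(cv,P):
    K=np.array(cv["mtx"]);M=R.from_rotvec(cv["rvec"]).as_matrix();p=M@np.array(P)+cv["tvec"]
    th=np.arctan2(np.hypot(*p[:2]),p[2]);return K[:2,2]+K[0,0]*th*p[:2]/np.hypot(*p[:2])
uv=tuple(map(int,proj(cv,[.590,.103,.06])));print(uv)
for z in (.058,.061):
  d=dial(V,cv,uv,74,z);print(z,d)
  angles(V,cv,uv,76,z,d[:2]); angles(V,cv,uv,76,z,np.array([.5905,.103]))
E
```

```text
4.35 [0.59029181 0.10301749 0.12712836] [-0.424  0.388  0.181  1.862 -0.087  0.899 -0.716] cam [0.62573171 0.16329831 0.30815448]
(314, 253)
0.058 [0.59270959 0.10260437 0.0472287 ]
line px 114 dir 151.75670022564555 from centre 156.51433960787432 0.011042352507484128 perp mm 0.9158646561693924
tab 92 152.8789728282329 0.04396947992134093
line px 114 dir 151.75670022564555 from centre 153.16953797336265 0.00887325248559992 perp mm 0.2187804361055033
tab 92 151.98149495319032 0.041827616731216426
0.061 [0.59310372 0.10333384 0.04666106]
line px 114 dir 151.75670022564552 from centre 155.28980411822621 0.010852099759589664 perp mm 0.66876307391914
tab 92 152.86643986045496 0.04343311164596164
line px 114 dir 151.75670022564552 from centre 146.12517815240807 0.008737887462308866 perp mm -0.8574525946885092
tab 92 150.806193112559 0.04129488813012604
```

The setting is right: the line reads 151.8–153.2° and the tab about 152.8°. Next, the ring: turn back counter-clockwise above the knob, then go down.

>>> {"name": "servo_tool", "arguments": {
  "targets": [
    [0,0,-8.5,-0.001,-0.001,0,-0.6],
    [0,0,-17,-0.0014,-0.001,0,-0.6],
    [0,0,-25.5,-0.0014,-0.001,0,-0.6],
    [0,0,-34,-0.0014,-0.001,0,-0.6],
    [0,0,-42.5,-0.0014,-0.001,0,-0.6],
    [0,0,-51,-0.0014,-0.001,0,-0.6],
    [0,0,-59.5,-0.0014,-0.001,0,-0.6],
    [0,0,-68,-0.0014,-0.001,0,-0.6],
    [0,0,-76.5,-0.0014,-0.001,0,-0.6],
    [0,0,-85,-0.0014,-0.001,0,-0.6],
    [0,0,-93.5,-0.0014,-0.001,0,-0.6],
    [0,0,-100,-0.0014,-0.001,0,-0.6]
  ]
}}

```text
t: 5.55
position: [0.5885, 0.1022, 0.1266]
orientation: [0.166, 0.986, -0.0, -0.001]
wrist_force: [0.7, -0.4, -0.2]
opening: 0.0754
grasp_force: 0.0
```

>>> {"name": "servo_tool", "arguments": {
  "targets": [
    [0,0,0,0,0,0,-0.6],
    [0,0,0,0,0,0,-0.6],
    [0,0,0,0,0,0,-0.6]
  ]
}}

```text
t: 5.85
position: [0.5887, 0.1023, 0.1272]
orientation: [0.171, 0.985, -0.0, -0.0]
wrist_force: [1.2, -0.4, -0.1]
opening: 0.075
grasp_force: 0.0
```

```bash
python3 -c "
from bench import bot
o=bot.get_obs();print({k:o[k].round(4) for k in('joint_positions','position','orientation','wrist_force','moment','joint_efforts')})"
```

```text
{'joint_positions': array([-0.1342,  0.3894, -0.1827,  1.8475,  0.0871,  0.913 ,  0.8708]), 'position': array([0.5887, 0.1023, 0.1272]), 'orientation': array([ 1.708e-01,  9.853e-01, -1.000e-04, -3.000e-04]), 'wrist_force': array([ 1.1515, -0.4009, -0.1207]), 'moment': array([ 0.1339, -0.0736, -0.0324]), 'joint_efforts': array([ 3.28800e-01, -8.44022e+01, -1.48970e+00, -3.98661e+01,
       -1.10000e-02,  6.51000e-02, -2.07000e-02])}
```

Now down by 61 mm to z ≈ 0.066, gently at the end, then grip.

>>> {"name": "servo_tool", "arguments": {
  "targets": [
    [0,0,0,0,0,0.025,-0.6],
    [0,0,0,0,0,0.045,-0.6],
    [0,0,0,0,0,0.056,-0.6],
    [0,0,0,0,0,0.061,-0.6],
    [0,0,0,0,0,0.061,-0.6],
    [0,0,0,0,0,0.061,-0.6]
  ]
}}

```text
t: 6.45
position: [0.5894, 0.1024, 0.0672]
orientation: [0.17, 0.986, 0.0, 0.0]
wrist_force: [-0.4, -0.1, -0.3]
opening: 0.0753
grasp_force: 0.0
```

>>> {"name": "servo_tool", "arguments": {
  "targets": [
    [0,0,0,0,0,0,0.5],
    [0,0,0,0,0,0,0.5],
    [0,0,0,0,0,0,0.5],
    [0,0,0,0,0,0,0.5],
    [0,0,0,0,0,0,0.5]
  ],
  "newtons": 40
}}

```text
t: 6.95
position: [0.5895, 0.1031, 0.0671]
orientation: [0.169, 0.986, 0.001, 0.001]
wrist_force: [1.2, 4.9, 4.8]
opening: 0.0511
grasp_force: 40.0
```

```bash
cat > s.py <<'E'
from bench import bot
from h import R
import numpy as np
o=bot.get_obs();q=o["orientation"]
print({k:np.round(o[k],4).tolist() for k in('t','position','wrist_force','moment','opening','grasp_force')},"yaw",round(np.degrees(2*np.arctan2(q[0],q[1]))-90,2),"j7",o["joint_positions"][6].round(3),"tau7",o["joint_efforts"][6].round(3))
E
python3 s.py
```

```text
{'t': 6.95, 'position': [0.5895, 0.1031, 0.0671], 'wrist_force': [1.2406, 4.9262, 4.7922], 'moment': [1.1537, -0.2671, -0.0532], 'opening': 0.0511, 'grasp_force': 39.9992} yaw -70.52 j7 0.855 tau7 0.013
```

>>> {"name": "servo_tool", "arguments": {
  "targets": [
    [0,0,5,0,0,0,0.5],
    [0,0,10,0,0,0,0.5],
    [0,0,15,0,0,0,0.5],
    [0,0,20,0,0,0,0.5],
    [0,0,25,0,0,0,0.5],
    [0,0,25,0,0,0,0.5],
    [0,0,25,0,0,0,0.5]
  ],
  "newtons": 50
}}

```text
t: 7.65
position: [0.5894, 0.103, 0.067]
orientation: [0.379, 0.926, 0.001, 0.0]
wrist_force: [1.1, 4.6, 6.1]
opening: 0.0511
grasp_force: 50.0
```

```bash
python3 s.py; python3 look.py w5; python3 - <<'E'
from meas import *
V=cv2.imread("pics/w5.png")[...,::-1].copy();c=dict(np.load("pics/w5.npz"))
angles(V,c,(317,275),95,.059,np.array([.590,.103]))
E
```

```text
{'t': 7.65, 'position': [0.5894, 0.103, 0.067], 'wrist_force': [1.1157, 4.6011, 6.0565], 'moment': [1.0331, -0.089, -0.0113], 'opening': 0.0511, 'grasp_force': 50.0002} yaw -45.51 j7 0.474 tau7 -0.207
7.7 [0.58938863 0.10305711 0.06702583] [-0.223  0.459 -0.073  1.894  0.045  0.789  0.474] cam [0.54058889 0.15136375 0.24744208]
line px 281 dir 151.9211679382271 from centre 149.5402797504096 0.009871359729099395 perp mm -0.41007977648413635
tab 158 151.61504415360082 0.040804268597674276
```

>>> {"name": "servo_tool", "arguments": {
  "targets": [
    [0,0,2,0,0,0,0.5],
    [0,0,4,0,0,0,0.5],
    [0,0,6,0,0,0,0.5],
    [0,0,8,0,0,0,0.5],
    [0,0,8,0,0,0,0.5]
  ]
}}

```text
t: 8.2
position: [0.5894, 0.103, 0.067]
orientation: [0.443, 0.897, 0.001, 0.0]
wrist_force: [0.5, 4.4, 6.2]
opening: 0.0509
grasp_force: 50.0
```

```bash
python3 s.py
```

```text
{'t': 8.2, 'position': [0.5894, 0.103, 0.067], 'wrist_force': [0.5083, 4.4287, 6.1962], 'moment': [1.0264, 0.016, 0.0088], 'opening': 0.0509, 'grasp_force': 50.0002} yaw -37.44 j7 0.352 tau7 -0.805
```

>>> {"name": "servo_tool", "arguments": {
  "targets": [
    [0,0,0,0,0,0,0.5],
    [0,0,0,0,0,0,0.5]
  ]
}}

```text
t: 8.4
position: [0.5894, 0.103, 0.067]
orientation: [0.442, 0.897, 0.001, 0.0]
wrist_force: [0.3, 4.1, 6.0]
opening: 0.0508
grasp_force: 50.0
```

```bash
python3 s.py; python3 -c "
from bench import bot
print(bot.get_obs()['joint_efforts'].round(2))"
```

```text
{'t': 8.4, 'position': [0.5894, 0.103, 0.067], 'wrist_force': [0.2564, 4.0574, 6.0149], 'moment': [1.0489, -0.0483, -0.0331], 'opening': 0.0508, 'grasp_force': 49.9999} yaw -37.51 j7 0.353 tau7 0.025
[ 2.500e+00 -8.426e+01  4.000e+00 -3.281e+01  1.010e+00  4.900e-01
  2.000e-02]
```

>>> {"name": "servo_tool", "arguments": {
  "targets": [
    [0,0,2,0,0,0,0.5],
    [0,0,4,0,0,0,0.5],
    [0,0,6,0,0,0,0.5],
    [0,0,8,0,0,0,0.5]
  ]
}}

```text
t: 8.8
position: [0.5893, 0.103, 0.067]
orientation: [0.504, 0.864, 0.001, 0.0]
wrist_force: [-0.1, 4.8, 6.9]
opening: 0.0513
grasp_force: 50.0
```

```bash
python3 s.py
```

```text
{'t': 8.8, 'position': [0.5893, 0.103, 0.067], 'wrist_force': [-0.1141, 4.8177, 6.9179], 'moment': [0.9692, 0.0611, 0.0445], 'opening': 0.0513, 'grasp_force': 49.9992} yaw -29.44 j7 0.23 tau7 0.965
```

Moment +0.04 while moving (light). Total so far is 41°. Continuing.

>>> {"name": "servo_tool", "arguments": {
  "targets": [
    [0,0,2,0,0,0,0.5],
    [0,0,4,0,0,0,0.5],
    [0,0,6,0,0,0,0.5],
    [0,0,8,0,0,0,0.5]
  ]
}}

```text
t: 9.2
position: [0.5893, 0.103, 0.067]
orientation: [0.563, 0.826, 0.001, 0.0]
wrist_force: [-0.2, 4.0, 6.9]
opening: 0.0511
grasp_force: 50.0
```

```bash
python3 s.py
```

```text
{'t': 9.2, 'position': [0.5893, 0.103, 0.067], 'wrist_force': [-0.1608, 4.0402, 6.9353], 'moment': [1.0141, 0.1876, 0.0232], 'opening': 0.0511, 'grasp_force': 49.9989} yaw -21.44 j7 0.109 tau7 0.963
```

>>> {"name": "servo_tool", "arguments": {
  "targets": [
    [0,0,2,0,0,0,0.5],
    [0,0,4,0,0,0,0.5]
  ]
}}

```text
t: 9.4
position: [0.5892, 0.103, 0.067]
orientation: [0.592, 0.806, 0.001, 0.0]
wrist_force: [0.0, 4.8, 7.1]
opening: 0.051
grasp_force: 50.0
```

```bash
python3 s.py
```

```text
{'t': 9.4, 'position': [0.5892, 0.103, 0.067], 'wrist_force': [0.0275, 4.7987, 7.0676], 'moment': [1.048, 0.2162, 0.0307], 'opening': 0.051, 'grasp_force': 49.9986} yaw -17.44 j7 0.049 tau7 0.962
```

>>> {"name": "servo_tool", "arguments": {
  "targets": [
    [0,0,2,0,0,0,0.5],
    [0,0,4,0,0,0,0.5],
    [0,0,6,0,0,0,0.5]
  ]
}}

```text
t: 9.7
position: [0.5892, 0.103, 0.067]
orientation: [0.633, 0.774, 0.001, 0.0]
wrist_force: [-0.8, 4.2, 7.8]
opening: 0.0511
grasp_force: 50.0
```

```bash
python3 s.py
```

```text
{'t': 9.7, 'position': [0.5892, 0.103, 0.067], 'wrist_force': [-0.7592, 4.1757, 7.7715], 'moment': [1.041, 0.2916, 0.0313], 'opening': 0.0511, 'grasp_force': 49.9982} yaw -11.44 j7 -0.042 tau7 0.96
```

>>> {"name": "servo_tool", "arguments": {
  "targets": [
    [0,0,2,0,0,0,0.5],
    [0,0,4,0,0,0,0.5],
    [0,0,6,0,0,0,0.5]
  ]
}}

```text
t: 10.0
position: [0.5892, 0.1031, 0.067]
orientation: [0.673, 0.74, 0.001, -0.0]
wrist_force: [-0.6, 5.0, 7.1]
opening: 0.0509
grasp_force: 50.0
```

```bash
python3 s.py
```

```text
{'t': 10.0, 'position': [0.5892, 0.1031, 0.067], 'wrist_force': [-0.6401, 4.9718, 7.1478], 'moment': [1.0984, 0.3616, -0.0245], 'opening': 0.0509, 'grasp_force': 49.9978} yaw -5.44 j7 -0.132 tau7 0.959
```

>>> {"name": "servo_tool", "arguments": {
  "targets": [
    [0,0,2,0,0,0,0.5],
    [0,0,4,0,0,0,0.5],
    [0,0,6,0,0,0,0.5]
  ]
}}

```text
t: 10.3
position: [0.5892, 0.103, 0.067]
orientation: [0.711, 0.704, 0.001, -0.0]
wrist_force: [-1.3, 4.5, 6.7]
opening: 0.0511
grasp_force: 50.0
```

```bash
python3 s.py
```

```text
{'t': 10.3, 'position': [0.5892, 0.103, 0.067], 'wrist_force': [-1.2699, 4.5077, 6.695], 'moment': [1.1578, 0.3753, 0.0313], 'opening': 0.0511, 'grasp_force': 49.9973} yaw 0.56 j7 -0.223 tau7 0.957
```

>>> {"name": "servo_tool", "arguments": {
  "targets": [
    [0,0,2,0,0,0,0.5],
    [0,0,4,0,0,0,0.5]
  ]
}}

```text
t: 10.5
position: [0.5892, 0.1031, 0.067]
orientation: [0.735, 0.679, 0.001, -0.0]
wrist_force: [-0.6, 4.1, 8.0]
opening: 0.0514
grasp_force: 50.0
```

```bash
python3 s.py
```

```text
{'t': 10.5, 'position': [0.5892, 0.1031, 0.067], 'wrist_force': [-0.6037, 4.1444, 8.0457], 'moment': [1.1406, 0.4228, 0.3605], 'opening': 0.0514, 'grasp_force': 49.996} yaw 4.54 j7 -0.283 tau7 0.639
```

Seated: 0.36 N m while moving. About 10° remains to 0.8. I'll do 5°, read, then finish.

>>> {"name": "servo_tool", "arguments": {
  "targets": [
    [0,0,2,0,0,0,0.5],
    [0,0,4,0,0,0,0.5],
    [0,0,6,0,0,0,0.5]
  ],
  "newtons": 58
}}

```text
t: 10.8
position: [0.5891, 0.1031, 0.067]
orientation: [0.769, 0.639, 0.0, -0.0]
wrist_force: [-1.3, 4.6, 7.4]
opening: 0.0507
grasp_force: 58.0
```

```bash
python3 s.py
```

```text
{'t': 10.8, 'position': [0.5891, 0.1031, 0.067], 'wrist_force': [-1.3422, 4.5911, 7.3962], 'moment': [1.1433, 0.4538, 0.6285], 'opening': 0.0507, 'grasp_force': 57.996} yaw 10.52 j7 -0.373 tau7 0.415
```

>>> {"name": "servo_tool", "arguments": {
  "targets": [
    [0,0,1.5,0,0,0,0.5],
    [0,0,3,0,0,0,0.5],
    [0,0,4.5,0,0,0,0.5]
  ]
}}

```text
t: 11.1
position: [0.5891, 0.1031, 0.067]
orientation: [0.793, 0.609, 0.0, -0.0]
wrist_force: [0.2, 4.4, 7.4]
opening: 0.0506
grasp_force: 58.0
```

```bash
python3 s.py
```

```text
{'t': 11.1, 'position': [0.5891, 0.1031, 0.067], 'wrist_force': [0.2151, 4.44, 7.3671], 'moment': [1.1057, 0.4591, 0.7339], 'opening': 0.0506, 'grasp_force': 57.9959} yaw 14.98 j7 -0.44 tau7 -0.006
```

0.73 read, about 0.8 by angle: tight. Hold, release, rise and check the line.

>>> {"name": "servo_tool", "arguments": {
  "targets": [
    [0,0,0,0,0,0,0.5],
    [0,0,0,0,0,0,0.5],
    [0,0,0,0,0,0,0.5],
    [0,0,0,0,0,0,-0.6],
    [0,0,0,0,0,0,-0.6],
    [0,0,0,0,0,0,-0.6],
    [0,0,0,0,0,-0.02,-0.6],
    [0,0,0,0,0,-0.05,-0.6],
    [0,0,0,0,0,-0.075,-0.6],
    [0,0,0,0,0,-0.075,-0.6],
    [0,0,0,0,0,-0.075,-0.6]
  ]
}}

```text
t: 12.2
position: [0.5889, 0.1022, 0.1416]
orientation: [0.793, 0.609, 0.0, 0.0]
wrist_force: [0.3, 0.3, -1.1]
opening: 0.0749
grasp_force: 0.0
```

```bash
python3 s.py; python3 look.py w6; python3 - <<'E'
from meas import *
V=cv2.imread("pics/w6.png")[...,::-1].copy();c=dict(np.load("pics/w6.npz"))
for cen in([.590,.103],[.591,.103]):angles(V,c,(315,245),80,.059,np.array(cen))
E
```

```text
{'t': 12.2, 'position': [0.5889, 0.1022, 0.1416], 'wrist_force': [0.299, 0.2774, -1.1236], 'moment': [0.0058, -0.0068, 0.0444], 'opening': 0.0749, 'grasp_force': 0.0} yaw 15.02 j7 -0.46 tau7 -0.035
12.25 [0.58846682 0.1021103  0.14085492] [-0.439  0.37   0.2    1.856 -0.09   0.925 -0.459] cam [0.60783528 0.16900138 0.32203044]
line px 106 dir 152.00094603663143 from centre 148.91935833024186 0.008943959800841436 perp mm -0.48080872286107057
tab 88 151.34755116984198 0.04129174690712296
line px 106 dir 152.00094603663143 from centre 151.9346725883952 0.009813988720186398 perp mm -0.011351738887793554
tab 88 151.99901758140527 0.04217201733453488
```

View pics/w6.png

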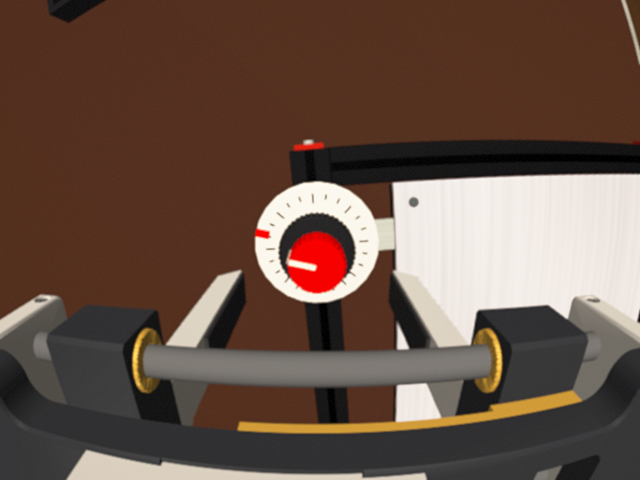

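The line (288–316,265) and the tab (262,233) both still point at 152°, and the gripper is clear of everything. Handing in.

```bash
python3 -c "
from bench import bot
print(bot.finish_job())"
```

```text
the job is handed in; nothing more can be done
None
```

I turned the red knob until its white line sits within about 1° of the index tab, tightened the lock ring to about 0.75–0.8 N m, let go, and handed the job in after about 12 s of robot time; the hand-in reported no verdict.

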